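Set up a piece of conduit in the cut-off jig

ROBOT

A 7-joint arm with a two-finger parallel gripper is mounted at the origin on the work surface. World frame = base frame: x ahead of the robot, y to its left, z up, the work surface at z = 0. Lengths are in m, angles in rad, forces in N, time in s.
With the tool pointing down it reaches from about 0.425 to 0.825 m from the base axis. Payload 3.6 kg.
Tool frame: the origin (TCP) lies at the very end of the fingers, on their centre line; the grasp point (between the pads) lies 19 mm behind it; z points along the fingers, y is the line along which they close (so a half turn about z gives the same grasp; the last joint's range is limited). The gripper opens to 85 mm and grips with 20 to 120 N. Pads are 22 mm wide; open, the fingers measure 114 mm over their backs; the gripper's body (76 mm by 85 mm) begins 54 mm behind the grasp point. The pads swing forward as they close: fully open they stand 13 mm farther back than shut.
Start: joints at [-1.238, 0.615, -0.013, 1.423, 0.008, 1.103, -0.04], TCP at [0.228, 0.609, 0.231] pointing down, gripper open.
Joint ranges: [-3.12, 3.12], [-0.3, 2.06], [-1.34, 1.32], [0.26, 2.42], [-1.36, 4.5], [0.01, 1.98], [-2.84, 2.84]. Speed limits (rad/s): [2.79, 2.79, 3.14, 3.14, 3.14, 3.14, 3.14].

INTERFACE

Orientations are given as a unit quaternion [x, y, z, w].
In Python, from bench import reach, servo_line, move_j, move_gripper, wait, inverse_kinematics, get_state, get_image, calibration, MotionError, job_done gives the robot as it stands. The module is installed in compiled form; this text tells all that it offers. Calls block until the motion is done:
- reach(position, orientation): joint-space move of the TCP to a pose.
- servo_line(position, rotation=None, feed=0.15): straight line of the TCP; rotation=None keeps the orientation; feed is the mean speed in m/s.
- move_j(angles): joint-space move.
- move_gripper(opening, effort=None): finger opening in m; effort is the grip in N (None keeps the last); returns when the fingers have stopped.
- wait(seconds).
- inverse_kinematics(position, orientation): joint angles nearest the present ones, or None.
- get_state(): the state.
- get_image(name): name is "scene" or "side" or "wrist"; returns the picture (384x512x3 uint8, blue, green, red); there is no depth.
- calibration(name): a dict with "fx", "fy", "cx", "cy" (pixels), "R" (3x3) and "t" (3): a world point X has camera coordinates R X + t. Camera axes: x right, y down, z forward; pixel columns grow to the right and rows downward; lengths in m; the calibration is good to about 2 mm. A picture is of the moment at which its call begins: read the wrist's pose just before it. calibration takes no time and is no camera call; for the wrist camera it gives the pose at the moment of the call.
A pose or a line that the arm cannot do raises MotionError and nothing moves.
- job_done(): hands the job in; it is judged then, once.
The state is a dict: "t": time; "joint_pos": joint angles; "joint_vel": joint speeds; "joint_efforts": joint torques, N m; "ee_pos": TCP position; "eef_rot": TCP orientation; "ft_force": force on the tool from outside, world axes, zero at the start; "wrist_torque": the same for the moment, N m; "grip_width": finger opening in m; "grip_force": force on a finger pad.
Only numpy, scipy, OpenCV 4.12 (cv2) and the standard library are available. Lean on these libraries where they do the work, as an engineer would, in place of code of your own. Each camera call takes 0.05 s, during which the arm holds its last target. There are 200 camera calls.

TASK

Get the conduit ready for cutting in the V-groove jig: take the short offcut out of the groove and put it in the scrap tray, then slide the long conduit along the groove, without lifting it out or ramming it, until its end touches the end stop. Then swing the keeper arm down so it lies flat across the conduit; leave the carton, jar and screwdriver where they are.

Things in the scene. Friction and masses are not known exactly. Their poses are not given: they have to be found in the camera images.
- jig: Jig fixed to the bench: wooden bed 372 x 70 with a 90-degree V-groove of angle iron along its x axis, from x = -210 (open end) to +150 (end stop). Origin on the bench below the groove line; +x towards the stop (roughly to the robot's left), z up. Bed and V edges 36 high, groove bottom 22; keeper bracket at x 15 to 55, y -35 to -75, up to 76 high.
- end_stop: End stop fixed across the groove's end, a steel plate 64 wide, 12 thick, top 74 above the bench. Its origin is the point on its inner face where the axis of a tube in the groove meets it: jig x = 150, 44.6 above the bench; axes as the jig's. A tube in the groove has its axis 44.6 and its top 60.6 above the bench.
- conduit: The long piece of plain metal conduit, a round tube 32 in diameter and 140 long (ends closed to contact), about 0.16 kg, lying in the groove away from the stop, its tail end well inside the groove's open end. Origin at the middle of its axis; x along it, towards the stop.
- conduit_nose (a point): Centre of the conduit's end face nearest the stop (70 from its origin).
- conduit_tail (a point): Centre of the conduit's other end face (70 from its origin), the one to push on.
- offcut: Short leftover of the same tube, 32 in diameter and 40 long, about 0.05 kg, lying in the groove between the conduit and the stop. Origin at the middle of its axis; x along it. It stands 24 above the bed, so it can be pinched across the groove.
- scrap_tray: Open steel tray 160 (its x) x 130 (its y) x 50 high, walls and floor 4, about 0.5 kg, loose on the bench to the left or right of the jig. Origin at the centre of its underside, z up.
- keeper (a joint): Hinge angle of the keeper arm, rad: 0 = level, lying on the top of a tube in the groove; about 1.57 = upright; it starts leaning back at 1.8 to 2.2, away from the groove (range -0.08 to 2.4). Stiff hinge: stays where it is left; takes about 0.12 N m (1 to 2.5 N on the arm) to move either way.
- keeper_hinge (a point): Hinge axis of the keeper, at x = 35, y = -60 of the jig, 65.6 above the bench; the axis is parallel to the groove.
- keeper_knob (a point): Centre of the black ball knob (24 in diameter) at the end of the keeper arm, 100 from the hinge axis. The arm is a flat steel bar 22 wide, 10 thick; level, it reaches across the groove with its upper face 70.6 above the bench and the knob at jig x = 35, y = +40.
- carton: Bystander: closed cardboard carton 150 x 120 x 60 high, loose, on the side opposite to the tray. Origin centre of its underside.
- jar: Bystander: glass jar with a steel lid, 64 in diameter, 85 high, loose, beyond the jig. Origin centre of its underside.
- screwdriver: Bystander: screwdriver 200 long, black handle, lying loose beyond the jig. Origin under its middle.
Mind the look-alikes: they are no part of the job. Leave any black or orange look-alike of the scrap_tray alone.

How it is judged:
On the way, in this order (a step that is already met when the one before it is completed fails the run):
1. the offcut is out of the groove and in the scrap tray (x of offcut in the frame of scrap_tray between -0.08 and 0.08 m and y of offcut in the frame of scrap_tray between -0.065 and 0.065 m and z of offcut in the frame of scrap_tray below 0.05 m), for 0.2 s.
2. the conduit's end touches the end stop (within 2 mm) (x of conduit_nose in the frame of end_stop above -0.002 m and distance between conduit_nose and end_stop below 0.005 m), for 0.2 s.
3. the keeper arm lies flat across the conduit (value of joint keeper below 0.08 rad), for 0.2 s.
At the end, for the whole second after the job is handed in: The conduit lies at rest in the groove with its end against the end stop (within 2 mm), the keeper arm lies level across it (within 0.08 rad), and the offcut rests in the scrap tray (all of step 1 and all of step 2 and angle between the x axis of conduit and the x axis of jig, either way round below 0.05 rad and linear speed of conduit below 0.02 m/s and value of joint keeper below 0.08 rad and linear speed of offcut below 0.05 m/s); the robot touches nothing.
It fails at once if the conduit is lifted out of the groove (its middle more than 15 mm up) (z of conduit in the frame of jig above 0.06 m).
It fails at once if the conduit is rammed into the end stop with over 40 N (contact force between conduit and end_stop above 40 N).
It fails at once if the carton is moved by more than 30 mm (distance of carton from where it was at the start of the episode above 0.03 m).
It fails at once if the jar is moved by more than 30 mm (distance of jar from where it was at the start of the episode above 0.03 m).
It fails at once if the screwdriver is moved by more than 30 mm (distance of screwdriver from where it was at the start of the episode above 0.03 m).
It also fails if it takes over 72 s, if anything falls off the work surface, if the arm or the gripper's body presses on something with over 40 N, if the wrist force passes 120 N, or if a joint passes its speed limit or range.

## Working session

There is one attempt and no reset: what is moved stays moved. The work goes in short steps, each a Python script; the robot and the scene stay as the last script left them, time stands still between calls to the robot, and variables do not carry over. Pictures are saved under pics/ and viewed, at most 10 in all, crops included, and the job is handed in when it is done.

```bash
mkdir -p pics; python3 - <<'E'
from bench import *
import cv2,numpy as np
for n in("scene","side"):
    im=get_image(n); cv2.imwrite(f"pics/{n}0.png",cv2.resize(im,(800,600),interpolation=cv2.INTER_CUBIC))
    cv2.imwrite(f"pics/{n}_raw.png",im)
    c=calibration(n);R=np.array(c["R"]);print(n,c["fx"],c["cx"],c["cy"],(-R.T@np.array(c["t"])).round(3),R[2].round(2))
s=get_state();print(s["t"],s["eef_rot"],s["ft_force"])
E
```

```text
scene 385.9403585600557 259.8754260447299 193.97564565287036 [ 0.938 -0.594  1.123] [-0.32  0.48 -0.82]
side 492.14495247567464 257.02107760154826 191.7389258660479 [0.296 0.892 1.103] [ 0.16 -0.64 -0.75]
0.1 [ 1.78394930e-01  9.83958275e-01 -1.14800921e-03 -2.09068846e-04] [ 0.92683093 -0.22147229  0.14931915]
```

View pics/scene0.png

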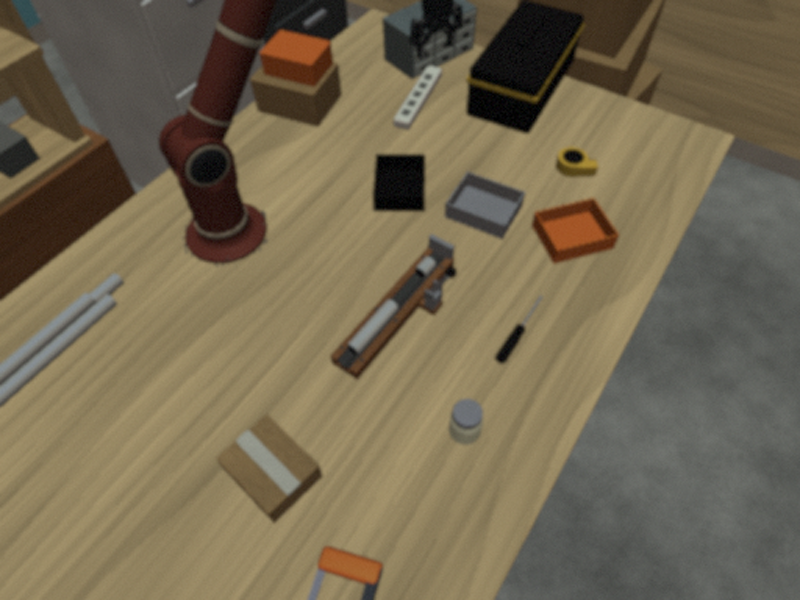

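View pics/side0.png

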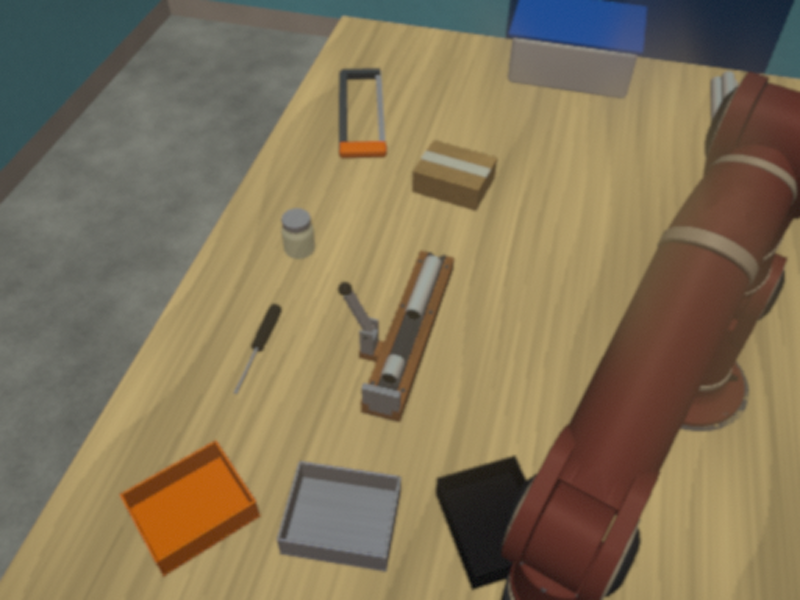

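The scene picture shows the jig from (345,365) to the stop at (440,245). The offcut is at (427,266), the conduit runs (357,345)–(390,308), and the keeper knob is at (451,271). There are three trays: black (400,182), grey (485,205) and orange (575,230). The steel one described is the grey tray, which appears at (340,515) in the side picture. Next, one enlarged crop to confirm this and to read points from.

```bash
python3 - <<'E'
import cv2,numpy as np
a=cv2.imread("pics/scene_raw.png")[105:245,205:345]; b=cv2.imread("pics/side_raw.png")[150:375,170:310]
a=cv2.resize(a,None,fx=2.857,fy=2.857,interpolation=cv2.INTER_CUBIC)  # 400x400
b=cv2.resize(b,None,fx=2.667,fy=2.667,interpolation=cv2.INTER_CUBIC)
o=np.zeros((600,800,3),np.uint8);o[:a.shape[0],:400]=a[:,:400];o[:600,410:410+b.shape[1]]=b[:600]
cv2.imwrite("pics/crop.png",o)
E
```

```text
(no output)
```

View pics/crop.png

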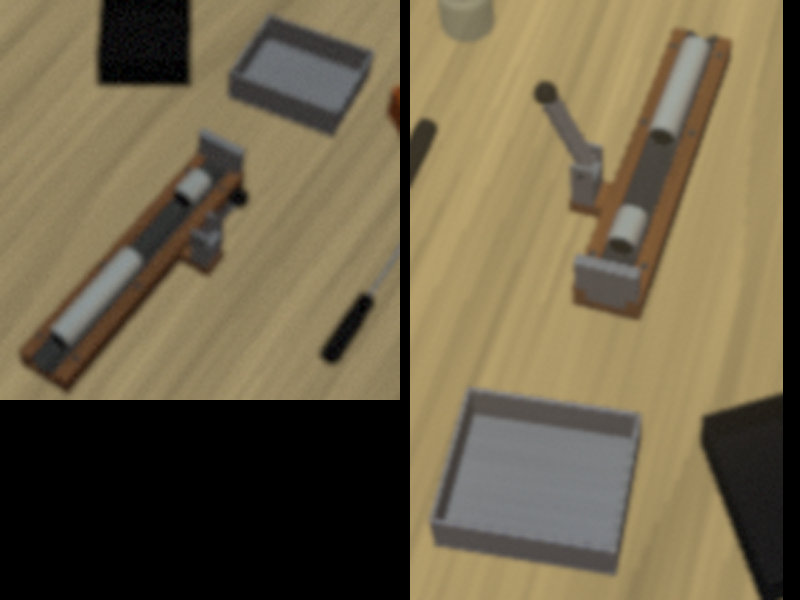

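The crop confirms the grey steel tray: rim corners at scene crop (231,70), (270,17), (372,55), (336,107). The black and orange trays are look-alikes. The offcut is at crop (193,187) and (627,228). I'll triangulate and fit the jig.

```bash
cat > h.py <<'E'
from bench import *
import cv2,numpy as np
from scipy.optimize import least_squares
from scipy.spatial.transform import Rotation as Ro
def cal(n):
    c=calibration(n);return np.array([[c["fx"],0,c["cx"]],[0,c["fy"],c["cy"]],[0,0,1]]),np.array(c["R"]),np.array(c["t"])
def proj(c,X):
    p=c[0]@(c[1]@X+c[2]);return p[:2]/p[2]
def tri(obs):  # [(cal,px)]
    r=least_squares(lambda X:np.concatenate([proj(c,X)-p for c,p in obs]),[.5,.3,.05]);return r.x,np.abs(r.fun).max()
def onplane(c,p,z):
    d=c[1].T@np.linalg.inv(c[0])@[*p,1];o=-c[1].T@c[2];return o+d*(z-o[2])/d[2]
def jw(P,J):
    c,s=np.cos(J[2]),np.sin(J[2]);return np.array([J[0]+c*P[0]-s*P[1],J[1]+s*P[0]+c*P[1],P[2]])
E
python3 - <<'E'
from h import *
S,D=cal("scene"),cal("side")
a=lambda u,v:np.array([205+u/2.857,105+v/2.857]); b=lambda u,v:np.array([170+(u-410)/2.667,150+v/2.667])
T=[((231,70),(640,412)),((270,17),(617,548)),((372,55),(433,518)),((336,107),(470,390))]
P=[tri([(S,a(*p)),(D,b(*q))]) for p,q in T]
for x,e in P:print("tray",x.round(4),e.round(2))
m=np.mean([p[0] for p in P],0);print("ctr",m.round(4))
p=[x[0] for x in P];print("edges",[np.linalg.norm(p[i]-p[i-1]).round(3) for i in range(4)])
for n,p,q in[("openNearrobot",(22,352),(731,42)),("openFar",(68,378),(676,31)),("knob",(239,198),(545,93)),("offcutmid",(194,186),(629,226)),("tailtop",(66,330),(697,42))]:
    x,e=tri([(S,a(*p)),(D,b(*q))]);print(n,x.round(4),e.round(2))
# jig fit
M=[(S,a(22,352),(-.21,.035,.036)),(S,a(68,378),(-.21,-.035,.036)),(D,b(731,42),(-.21,.035,.036)),(D,b(676,31),(-.21,-.035,.036)),
(D,b(575,303),(.162,-.035,0)),(D,b(640,318),(.162,.035,0)),(D,b(576,258),(.162,-.032,.074)),(D,b(641,269),(.162,.032,.074)),(S,a(200,131),(.15,.032,.074)),(S,a(244,152),(.15,-.032,.074))]
best=None
for y0 in(0,1.57,3,-1.57):
    r=least_squares(lambda J:np.concatenate([proj(c,jw(X,J))-p for c,p,X in M]),[.55,.2,y0],loss="soft_l1")
    if best is None or r.cost<best.cost:best=r
J=best.x;print("J",J.round(4),best.cost);print(np.array([proj(c,jw(X,J))-p for c,p,X in M]).round(1).tolist())
def along(c,p,y,z):
    return least_squares(lambda x:proj(c,jw((x[0],y,z),J))-p,[0]).x[0].round(4)
print("nose D",along(D,b(662,136),0,.0446),"tail S",along(S,a(62,333),0,.0446),"tailtop D",along(D,b(697,40),0,.0606),"off nose D",along(D,b(622,243),0,.0446),"off tail D",along(D,b(632,208),0,.0606))
np.savez("m.npz",J=J,tray=m)
E
```

```text
tray [0.4301 0.339  0.0504] 0.85
tray [0.4187 0.462  0.0444] 1.2
tray [0.5754 0.4744 0.0426] 0.56
tray [0.5827 0.3558 0.0508] 0.31
ctr [0.5017 0.4078 0.047 ]
edges [np.float64(0.153), np.float64(0.124), np.float64(0.157), np.float64(0.119)]
openNearrobot [ 0.4489 -0.1536  0.0272] 0.8
openFar [ 0.5137 -0.1532  0.0289] 0.83
knob [0.5907 0.0838 0.1552] 0.34
offcutmid [0.4926 0.1432 0.049 ] 1.28
tailtop [ 0.4834 -0.1157  0.0551] 1.54
J [0.4892 0.052  1.5422] 13.402959681650984
[[-1.9, -1.0], [-0.9, 0.7], [-0.1, -2.5], [-1.7, -3.0], [-0.7, 0.2], [0.4, 0.9], [-0.8, 1.2], [-0.9, 3.0], [-1.7, 0.1], [-2.1, 0.4]]
nose D -0.0359 tail S -0.1677 tailtop D -0.1692 off nose D 0.1088 off tail D 0.0761
```

The measurements hold together: the tray rim is about 0.047 high and 155x122, the jig yaw is about 88°, the knob is at z 0.155 (about 1.98 rad), and the offcut is at about (0.492, 0.143). Now a wrist look from two places.

```bash
cat >> h.py <<'E'
def down(yaw): # tool y axis at world angle yaw
    c,s=np.cos(yaw),np.sin(yaw);Y=np.array([c,s,0]);Z=np.array([0,0,-1.]);return Ro.from_matrix(np.column_stack([np.cross(Y,Z),Y,Z])).as_quat()
E
python3 - <<'E'
from h import *
import pickle
J=np.load("m.npz")["J"]
best=min((J[2]+np.pi/2,J[2]-np.pi/2),key=lambda y:abs(inverse_kinematics([.49,.1,.3],down(y))[6]))
print("yaw",best,inverse_kinematics([.49,.1,.3],down(best)))
reach([.49,.13,.30],down(best));wait(.3)
out=[]
for i,y in enumerate((.13,.02)):
    if i:servo_line([.49,y,.30]);wait(.3)
    c=cal("wrist");im=get_image("wrist");cv2.imwrite(f"pics/w{i}.png",cv2.resize(im,None,fx=1.5,fy=1.5,interpolation=cv2.INTER_CUBIC));out.append(c)
    print([proj(c,jw((x,0,.0446),J)).round(0)*1.5 for x in(.15,.0925,-.035,-.17)])
pickle.dump(out,open("wc.pkl","wb"));print(get_state()["t"])
E
```

```text
yaw -0.02864331886568583 [-0.56966529  0.33441803  0.44954003  1.74930391 -0.16120188  1.09433549
 -0.09623353]
[array([384., 138.]), array([384. , 208.5]), array([384., 342.]), array([384., 462.])]
[array([381., -12.]), array([381. ,  70.5]), array([381., 228.]), array([381., 366.])]
3.6667
```

View pics/w0.png

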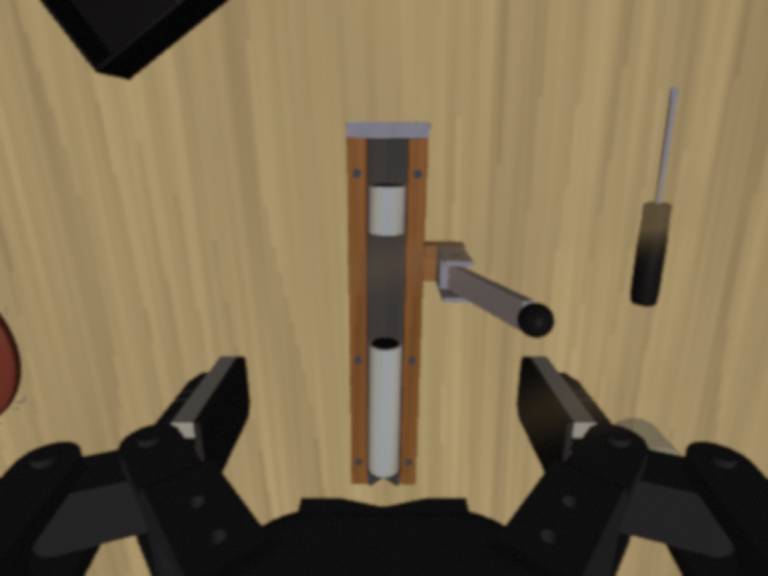

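View pics/w1.png

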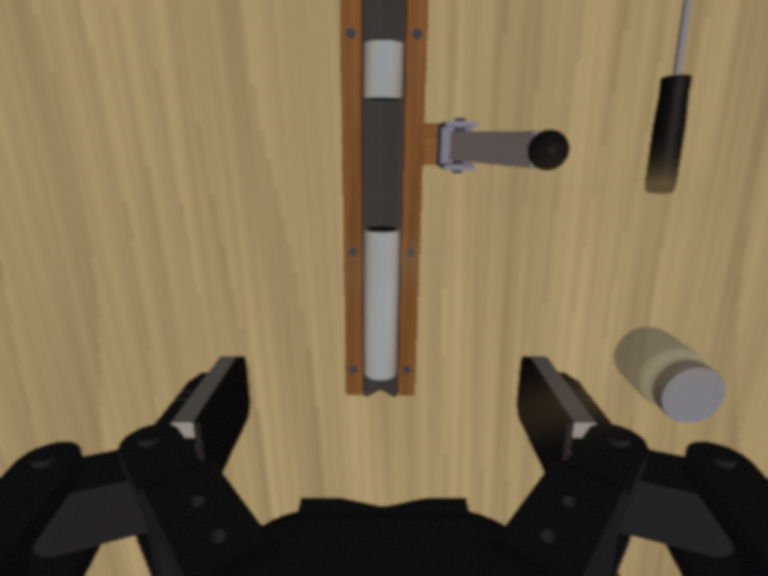

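W0 and w1 show the offcut at (387,184–235) and (384,40–98). The conduit nose is at (385,346) and (382,229), the tail at (384,474) and (381,380), and the knob at (536,320) and (548,149). The stop's top inner edge is at row 137 in w0.

```bash
python3 - <<'E'
from h import *
import pickle
A,B=pickle.load(open("wc.pkl","rb"));J0=np.load("m.npz")["J"]
f=lambda u,v:np.array([u,v])/1.5-.17
for n,p,q in[("off nose",(387,185),(384,40)),("off tail",(387,234),(384,97)),("con nose top",(385,347),(382,230)),("con tail",(384,474),(381,380)),("knob",(536,320),(548,149))]:
    x,e=tri([(A,f(*p)),(B,f(*q))]);print(n,x.round(4),e.round(2))
M=[(A,f(351,484),(-.21,.035,.036)),(A,f(416,484),(-.21,-.035,.036)),(B,f(347,394),(-.21,.035,.036)),(B,f(414,394),(-.21,-.035,.036)),(A,f(347,138),(.15,.032,.074)),(A,f(430,138),(.15,-.032,.074))]
r=least_squares(lambda J:np.concatenate([proj(c,jw(X,J))-p for c,p,X in M]),J0);J=r.x
print("J",J.round(4),r.fun.round(1))
def along(c,p,z):return least_squares(lambda x:proj(c,jw((x[0],x[1],z),J))-p,[0,0]).x.round(4)
for n,p,q in[("off nose",(387,185),(384,40)),("off tail",(387,234),(384,97)),("con nose",(385,347),(382,230)),("con tail",(384,474),(381,380))]:print(n,along(A,f(*p),.0606),along(B,f(*q),.0606))
np.savez("m.npz",J=J,tray=np.load("m.npz")["tray"])
E
```

```text
off nose [0.4946 0.1649 0.0526] 0.22
off tail [0.4935 0.1239 0.0557] 0.2
con nose top [0.4889 0.0179 0.0561] 0.18
con tail [ 0.4838 -0.1312  0.0471] 0.09
knob [0.5902 0.0848 0.159 ] 0.24
J [0.4906 0.0543 1.533 ] [ 0.1  0.8  0.1  1.2 -0.9  1.1  0.8  1.5 -0.2 -1.6  0.1 -1.1]
off nose [0.1115 0.0005] [ 0.1093 -0.    ]
off tail [0.0706 0.    ] [ 0.0693 -0.0005]
con nose [-0.0343  0.0006] [-0.0356  0.0001]
con tail [-0.1741  0.    ] [-0.1779 -0.0004]
```

```bash
python3 - <<'E'
from h import *
m=np.load("m.npz");J=m["J"];q=down(J[2]-np.pi/2)
p=jw((.0905,0,.0),J)
move_gripper(.06,30)
reach([*p[:2],.14],q)
servo_line([*p[:2],.060],feed=.1);servo_line([*p[:2],.0385],feed=.05)
s=get_state();print(s["ee_pos"],s["ft_force"])
move_gripper(.0,40);s=get_state();print(s["t"],s["grip_width"],s["grip_force"],s["ft_force"])
if s["grip_width"]>.02:
    servo_line([*p[:2],.16],feed=.12)
    s=get_state();print(s["grip_width"],s["grip_force"])
    cv2.imwrite("pics/w2.png",get_image("wrist"))
E
```

```text
[0.49390532 0.14468498 0.0382059 ] [0.403776   0.99209166 0.4447805 ]
6.7667 0.0306511350759069 39.51956391334534 [-1.47585579  0.70930925  4.92171338]
0.03039550760501428 39.56603229045868
```

The grip is held at 30.4 mm after the lift, so on to the tray.

```bash
python3 - <<'E'
from h import *
m=np.load("m.npz");J=m["J"];q=down(J[2]-np.pi/2);t=m["tray"]
reach([t[0],t[1],.16],q);s=get_state();print(s["grip_width"])
servo_line([t[0],t[1],.06],feed=.15);servo_line([t[0],t[1],.019],feed=.05)
s=get_state();print(s["t"],s["ft_force"],s["grip_width"],s["ee_pos"])
move_gripper(.06);wait(.2)
servo_line([t[0],t[1],.2],feed=.2)
im=np.hstack([get_image("scene")[90:220,190:360],get_image("side")[230:360,150:320]])
cv2.imwrite("pics/t.png",cv2.resize(im,None,fx=2.3,fy=2.3,interpolation=cv2.INTER_CUBIC))
E
```

```text
0.030449161972485945
10.7917 [ 0.35449191 -0.53738405  0.25471217] 0.030882817984162574 [0.50207285 0.40790542 0.01929051]
```

View pics/t.png

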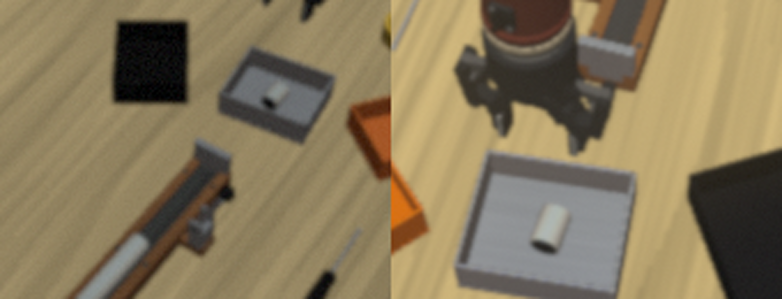

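The offcut lies in the middle of the steel tray, at (275,95) in the left half and (550,228) in the right. Next I'll push the conduit with closed fingers, using force steps at the end.

```bash
python3 - <<'E'
from h import *
m=np.load("m.npz");J=m["J"];q=down(J[2]-np.pi/2)
P=lambda x,z:jw((x,0,z),J); u=jw((1,0,0),J)-jw((0,0,0),J)
move_gripper(0)
reach(P(-.03,.25),q);reach(P(-.203,.14),q);servo_line(P(-.203,.042),feed=.12)
wait(.2);f0=np.array(get_state()["ft_force"])
F=lambda:float((np.array(get_state()["ft_force"])-f0)@u)
servo_line(P(-.18,.042),feed=.04);print("contact?",F())
servo_line(P(-.05,.042),feed=.06);print("mid",F())
servo_line(P(-.018,.042),feed=.04);print(F())
x=-.018;log=[]
while x<.008:
    x+=.0015;servo_line(P(x,.042),feed=.02);wait(.05);f=F();log.append((round(x,4),round(f,2)))
    if f<-6:break
s=get_state();print(log,s["t"],s["ee_pos"])
c=cal("wrist");im=get_image("wrist")
cv2.imwrite("pics/p.png",np.hstack([cv2.resize(im,(400,300)),cv2.resize(get_image("side")[140:290,180:320],(280,300),interpolation=cv2.INTER_CUBIC)]))
E
```

```text
contact? -0.17013227355187796
mid -0.7413954267504836
0.5391089006349349
[(-0.0165, 0.0), (-0.015, -1.47), (-0.0135, -0.53), (-0.012, -0.59), (-0.0105, -0.26), (-0.009, -0.44), (-0.0075, -0.2), (-0.006, -0.95), (-0.0045, -1.62), (-0.003, -0.83), (-0.0015, -3.88), (-0.0, -7.07)] 24.175 [0.49050299 0.0519141  0.04206473]
```

View pics/p.png

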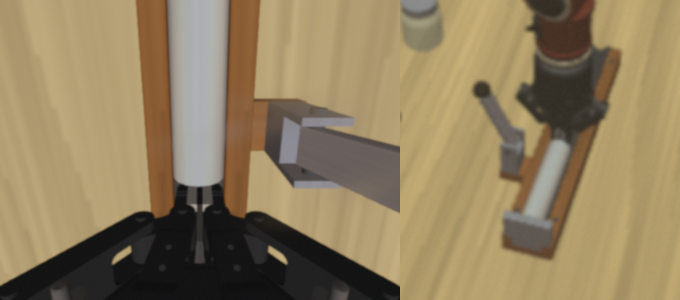

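The picture shows the fingers at the tail (200,185) and the nose on the stop. Contact came at the predicted place (x ≈ −0.001) at about 7 N. Next I'll back off and swing the keeper over along an arc from behind.

```bash
python3 - <<'E'
from h import *
m=np.load("m.npz");J=m["J"]
P=lambda x,y,z:jw((x,y,z),J)
servo_line(P(-.012,0,.042),feed=.03);servo_line(P(-.012,0,.25),feed=.25)
q=down(J[2]-np.pi/2)
reach(P(.035,-.165,.25),q);servo_line(P(.035,-.165,.1356),feed=.15);wait(.2)
f0=np.array(get_state()["ft_force"]);F=lambda:(np.array(get_state()["ft_force"])-f0).round(1).tolist()
servo_line(P(.035,-.08,.1356),feed=.06);print("up",F())
r=.07;log=[]
for th in np.radians(np.arange(80,4,-10)):
    c,s=np.cos(th),np.sin(th);servo_line(P(.035,-.06+r*c-.005*s-.015,.0656+r*s+.005*c),feed=.06);log.append(F())
print(log)
z=.0796
while z>.0702:
    z-=.0015;servo_line(P(.035,-.005,z),feed=.03);wait(.05);f=F();print(round(z,4),f)
    if f[2]>10:break
servo_line(P(.035,-.005,.2),feed=.2);print(get_state()["t"])
reach(P(-.1,0,.3),q);wait(.2)
w=get_image("wrist");sd=get_image("side")[140:290,180:320]
cv2.imwrite("pics/k.png",np.hstack([cv2.resize(w,(480,360)),cv2.resize(sd,(320,360),interpolation=cv2.INTER_CUBIC)]))
E
```

```text
up [0.3, 0.7, 0.3]
[[0.5, 1.5, -0.7], [0.1, 1.1, -0.1], [0.1, 0.1, -0.1], [0.4, 0.3, -0.0], [0.7, 1.2, -0.7], [0.5, 0.1, -0.6], [0.1, 0.7, -1.0], [0.7, 0.0, 0.3]]
0.0781 [-0.2, 0.5, -0.4]
0.0766 [1.1, 0.1, -1.1]
0.0751 [0.7, 1.2, 0.5]
0.0736 [0.8, 1.1, 0.1]
0.0721 [1.1, 0.7, 0.4]
0.0706 [1.2, 0.6, 0.6]
0.0691 [-2.8, 1.5, 12.2]
34.9917
```

View pics/k.png

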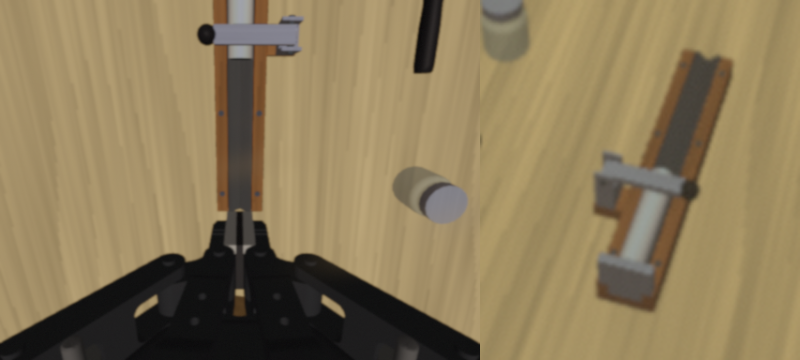

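The keeper lies across the conduit, with its knob at (206,34) and (690,188), and it met firm contact at level. One quick numeric check of the tail position before I hand in.

```bash
python3 - <<'E'
from h import *
J=np.load("m.npz")["J"]
q=down(J[2]-np.pi/2);reach(jw((-.02,0,.26),J),q);wait(.4)
c=cal("wrist");im=get_image("wrist")
e=[proj(c,jw((x,0,.0606),J)).round(1).tolist() for x in(.008,.010,.012)]+[proj(c,jw((.15,0,.074),J)).round(1).tolist()]
print(e)
u,v=int(e[1][0]),int(e[1][1]);cv2.imwrite("pics/f.png",cv2.resize(im[max(0,v-150):v+30,u-60:u+60],None,fx=3.3,fy=3.3,interpolation=cv2.INTER_CUBIC));print("row0",max(0,v-150),"col0",u-60)
E
```

```text
[[254.7, 133.0], [254.7, 131.2], [254.7, 129.4], [254.4, -17.6]]
row0 0 col0 194
```

View pics/f.png

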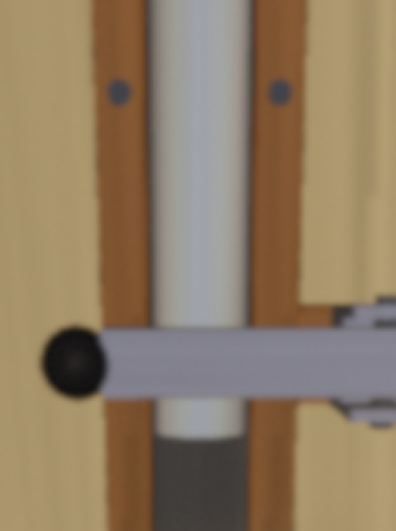

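The tail reads 0.0083 against an expected 0.010, which is within calibration error. I'll use the last picture to look straight at the nose/stop gap.

```bash
python3 - <<'E'
from h import *
J=np.load("m.npz")["J"]
q=down(J[2]-np.pi/2);reach(jw((.10,0,.24),J),q);wait(.4)
c=cal("wrist");im=get_image("wrist");C=-c[1].T@c[2];print("cam",C.round(3),jw((.15,0,0),J).round(3))
u,v=proj(c,jw((.15,0,.06),J)).astype(int);k=proj(c,jw((.15,0,.06),J))-proj(c,jw((.14,0,.06),J));print(u,v,k/10,get_state()["t"])
y0=max(0,v-50);cv2.imwrite("pics/g.png",cv2.resize(im[y0:v+50,u-60:u+60],None,fx=6,fy=6,interpolation=cv2.INTER_CUBIC));print(y0)
E
```

```text
cam [0.497 0.229 0.383] [0.496 0.204 0.   ]
254 114 [-0.00224669 -0.98311397] 37.9083
64
```

View pics/g.png

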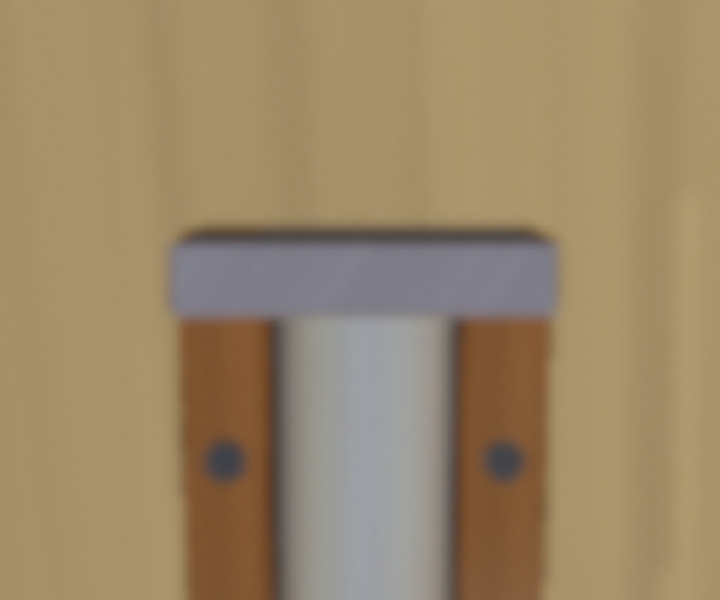

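The nose meets the stop plate at row 316 with no visible gap, so I'm handing in.

```bash
python3 -c "
from bench import *
print(job_done())"
```

```text
the job is handed in; nothing more can be done
None
```

The job is handed in, though no verdict came back: the offcut is in the grey steel tray, the conduit's end is against the stop (about 7 N, no visible gap), and the keeper lies flat across it; I did not go near the carton, jar or screwdriver.

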